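Dress a circuit-board holder with its collars and hold the sprung jaw open at the mark

TASK

Get the board holder ready so that I can lay the circuit board in: first slip each of the two aluminium collars onto the tooling pin it fits, the small one on the thin pin and the large one on the thick pin, right down on the bed. Then take the black knob of the sprung jaw, pull the jaw out towards you until its pointer is level with the rider on the scale, and keep it there: your program finishes while still holding the jaw at the rider, because the springs pull it shut if you let go. Leave the other things on the bench where they are.

Things in the scene. Friction and masses are not known exactly. Their poses are not given: they have to be found in the camera images.
- holder: circuit-board holder fixed on the bench: grey bed 262 (x) x 190 (y) mm, top 14 mm above the bench. Origin on the bench under its middle; -x is its front, towards the robot, -y the scale side. Fixed jaw bar across the far end: 150 mm long, inner face at x = +104 mm, top 47 mm above the bench; in front of it the two pins, then the sprung jaw bar (top 47 mm) and, at x = -124 mm, a bracket 44 mm high
- jaw (a joint): travel of the sprung jaw, m: 0 = home (inner face at holder x = +12 mm, 92 mm from the fixed jaw); grows to 0.060 as it is pulled along the holder's -x, away from the fixed jaw. Springs pull it home: about 5 N at home, 1.2 N more per 10 mm (10 N at 45 mm); it stays nowhere by itself
- jaw_knob (a point): middle of the pull knob: black upright round knob, 24 mm diameter, from 48 to 76 mm above the bench, on a thin stem on the jaw's carriage; the point is on its axis 62 mm above the bench, axes as the holder. Moves with the jaw (holder x = -42 mm at home, y = 0). Free all round from 47 mm above the bench upwards
- jaw_pointer (a point): tip of the small steel pointer at the -y end of the jaw bar, 33 mm above the bench, axes as the holder (holder x = +3 mm, y = -78 mm with the jaw home); it runs along the inner edge of the scale bar as the jaw is pulled
- rider: the mark: dark steel rider clamped with a thumbscrew on the scale bar (along the holder's x at y = -89 mm, top 30 mm above the bench), 10 mm wide, 18 mm high, with a pointed nose towards the jaw. Origin in its middle on the bar's top, axes as the holder; the nose is at the origin's x. Its place on the scale differs (jaw travel 0.026 to 0.050 brings the pointer level with it); it is locked
- pin_small: thinner tooling pin, fixed upright in the bed: steel, 10 mm in diameter, 31 mm high above the bed, its upper 6 mm tapering to 4 mm. Origin at its foot on the bed's top (14 mm above the bench), z up. Stands at holder x = +58 mm, y = +40 or -40 mm; the two pins change places from start to start
- pin_large: thicker tooling pin: 16 mm in diameter, 31 mm high, its upper 6 mm tapering to 10 mm; else as the thinner pin
- collar_small: smaller stand-off collar: plain aluminium ring 25 mm in outer diameter, bore 12.4 mm, 20 mm high, standing on the bench bore upright. Belongs on the thinner pin (too narrow for the thicker). Origin in the centre of its underside, z along the bore
- collar_large: larger stand-off collar: aluminium ring 34 mm in outer diameter, bore 18.4 mm, 20 mm high; for the thicker pin (hangs loose on the thinner). Origin as the smaller. Tall fixed things near both: transformer 0.1 m high (x < 0.40, y -0.06 to 0.08), radio chassis 0.16 m high (right of the line (0.58, -0.13) to (0.39, -0.22)); fingers closing along x turned 0.4 rad anticlockwise clear both
- circuit_board: green printed circuit board 118 x 140 mm, about 25 mm high with its parts, lying at the back; it will be laid into the holder afterwards by a person. Bystander, origin under its centre
- tape_roll: black roll of insulating tape, 60 mm across, 19 mm high, lying flat (NOT a collar). Bystander, origin under its centre
- solder_reel: reel of solder, 60 mm across, 39 mm high, standing on its flange. Bystander, origin under its centre
- fuse_box: small clear plastic box, 47 x 66 x 18 mm. Bystander, origin under its centre
- capacitor: purple capacitor, body 17 mm thick and 32 mm long with a wire at each end (69 mm overall along its y), lying. Bystander, origin under its centre
- tweezers: steel tweezers, 121 mm long (along its y), lying flat, 8 mm high. Bystander, origin under its centre
- loupe: black eye loupe, a truncated cone 41 mm across and 34 mm high, standing. Bystander, origin under its centre
Things that resemble listed ones, but are neither listed nor needed, are in the scene too. Leave any yellow look-alike of the collar_large alone.

How it is judged:
By the outcome, as a careful person would: the job done as asked, in the order asked, and still so for the second after the job is handed in, while the arm keeps its last pose, push and grip.
It also fails if it takes over 72 s, if anything falls off the work surface, if the arm or the gripper's body presses on something with over 40 N, if the wrist force passes 120 N, or if a joint passes its speed limit or range.

ROBOT

A 6-joint arm with a two-finger parallel gripper is mounted at the origin on a cart in front of the work surface, level with it; the furniture and walls round the work are solid. World frame = base frame: x ahead of the robot, y to its left, z up, the work surface at z = 0. Lengths are in m, angles in rad, forces in N, time in s.
With the tool pointing down it reaches from about 0.325 to 0.85 m from the base axis. Payload 15.5 kg.
Tool frame: the origin (TCP) lies between the finger pads; the fingertips stand 8 mm ahead of it and the grasp point (between the pads) lies 11 mm behind it; z points along the fingers, y is the line along which they close (so a half turn about z gives the same grasp; the last joint's range is limited). The gripper opens to 91 mm and grips with 3 to 60 N. Pads are 32 mm wide; open, the fingers measure 118 mm over their backs; the gripper's body (76 mm by 178 mm) begins 60 mm behind the grasp point.
Start: joints at [1.115, 0.494, 1.345, -0, 1.302, -0.096], TCP at [0.22, 0.585, 0.222] pointing down, gripper open.
Joint ranges: [-2.91, 2.91], [-0.82, 2.16], [0.22, 2.67], [-1.22, 4.37], [0.12, 2.79], [-3.08, 3.08]. Speed limits (rad/s): [1.89, 1.89, 2.57, 3.01, 3.01, 3.01].

INTERFACE

Orientations are given as a rotation vector (axis times angle).
In Python, from plant import bot gives the robot as it stands. The module is installed in compiled form; this text tells all that it offers.
- The arm moves only by the tool arm_command, never from a script. Its argument "moves" is one flat list of numbers, 7 for each row, row after row: the opening, from -1 (shut) to 1 (fully open), then the shift along the tool's x, y, z scaled (see below), then the turn, a rotation vector about the tool's x, y, z scaled (see below). In form: [fingers, tx, ty, tz, wx, wy, wz, fingers, tx, ty, tz, wx, wy, wz, ...]. A call has 1 to 12 rows; each row is the pose to reach, as a shift and turn from the pose commanded when the call began, along the tool's axes at that moment, turning the shorter way round; what a row does not reach only later rows make up. The controller multiplies each number of a shift by 300 mm and each number of a turn by pi rad. A row lasts 1/8 s, in which the tool goes at most 62.5 mm and 10.7 degrees, less where a joint would pass 70% of its speed; a pose out of reach is approached as far as the arm can. A call with a number of a shift or a turn outside -1 to 1 is refused whole. A call with a gripper value outside its range is refused whole. The fingers move at their own pace and stop on an object; "grip_force" is the grip in N (left out, the last holds). Time passes only in rows, so rows that repeat a pose let the fingers close. It gives the time, the measured TCP pose, the force, the opening and the grip force at its end, in the units of the state.
- bot.get_obs(): the state, without advancing time (a new reading comes with each control period).
- bot.capture(name): name is "scene" or "top"; returns the picture (420x560x3 uint8, red, green, blue); there is no depth.
- bot.calibration(name): a dict with "mtx" (3x3 intrinsics, pixels), "distortion" ([k1, k2, p1, p2, k3] as OpenCV has them; the pictures are not rectified), "eye" and "orientation" of the camera in the world. Camera axes: x right, y up, looking along -z (the intrinsics and any distortion apply to the point x, -y, -z); pixel columns grow to the right and rows downward; lengths in m; the calibration is good to about 2 mm. A picture is of the moment at which its call begins. calibration takes no time and is no camera call.
- bot.close_job(): hands the job in; it is judged then, once.
The state is a dict: "clock": time; "q": joint angles; "qd": joint speeds; "effort": joint torques, N m; "position": TCP position; "tcp_rot": TCP orientation; "ft_force": force on the tool from outside, world axes, zero at the start; "moment": the same for the moment, N m; "gripper_width": finger opening in m; "grasp_force": force on a finger pad.
Only numpy, scipy, OpenCV 4.12 (cv2) and the standard library are available. Lean on these libraries where they do the work, as an engineer would, in place of code of your own. Each camera call takes 0.05 s, during which the arm holds its last target. There are 200 camera calls.

## Working session

There is one attempt and no reset: what is moved stays moved. The work goes in short steps, Python scripts to look and compute and a tool call to move; the robot and the scene stay as the last step left them, time stands still between calls to the robot, and variables do not carry over. Pictures are saved under pics/ and viewed, at most 10 in all, crops included, and the job is handed in when it is done.

Besides the shell and the picture viewer there is one more tool, called as name(argument=value, ...), one argument or row to a line, values as JSON. arm_command: Moves the arm, as the interface text tells. Its arguments: {"type":"object","properties":{"moves":{"type":"array","items":{"type":"number","minimum":-1,"maximum":1}},"grip_force":{"type":"number"}},"required":["moves"]}

```bash
mkdir -p pics
cat > h.py <<'E'
import numpy as np, cv2
from scipy.spatial.transform import Rotation as R
from plant import bot
def rot(o):
    o=np.array(o,float)
    if o.shape==(3,3): return o
    return R.from_rotvec(o).as_matrix() if o.size==3 else R.from_quat(o).as_matrix()
def cam(n):
    c=bot.calibration(n); return np.array(c['mtx'],float),np.array(c['distortion'],float),np.array(c['eye'],float),rot(c['orientation'])
def ray(n,px):
    K,d,e,O=cam(n); u=cv2.undistortPoints(np.array(px,float).reshape(-1,1,2),K,d).reshape(-1,2)
    return e,np.c_[u[:,0],-u[:,1],-np.ones(len(u))]@O.T
def onz(n,px,z):
    e,r=ray(n,px); return e+r*((z-e[2])/r[:,2])[:,None]
def proj(n,P):
    K,d,e,O=cam(n); q=(np.array(P,float).reshape(-1,3)-e)@O; q=q*[1,-1,-1]
    return cv2.projectPoints(q,np.zeros(3),np.zeros(3),K,d)[0].reshape(-1,2)
def save(n,f):
    im=bot.capture(n); cv2.imwrite('pics/'+f,im[:,:,::-1]); return im
E
python3 - <<'E'
from h import *
for n in('scene','top'):
    save(n,n+'0.png'); print(bot.calibration(n))
print(bot.get_obs())
E
```

```text
{'mtx': array([[392.61348181,   0.        , 270.90001149],
       [  0.        , 392.61348181, 208.74535645],
       [  0.        ,   0.        ,   1.        ]]), 'distortion': array([-0.07044172,  0.        ,  0.        ,  0.        ,  0.        ]), 'eye': array([ 0.06369685, -0.34657018,  0.80017831]), 'orientation': array([ 0.64941688, -0.33996138, -0.96516002])}
{'mtx': array([[424.69517101,   0.        , 277.51317521],
       [  0.        , 424.69517101, 205.43258136],
       [  0.        ,   0.        ,   1.        ]]), 'distortion': array([-0.11136694,  0.        ,  0.        ,  0.        ,  0.        ]), 'eye': array([0.38957732, 0.03027817, 1.24334704]), 'orientation': array([ 0.09817669, -0.12414628, -1.5596817 ])}
{'clock': 0.1, 'q': array([ 1.11549251e+00,  4.94150442e-01,  1.34605874e+00,  1.25134952e-05,
        1.30250434e+00, -9.54902811e-02]), 'qd': array([ 0.00044939, -0.00249088, -0.00307162, -0.00222173, -0.00047709,
       -0.00072997]), 'effort': array([ 8.28919856e-04, -8.80251145e+01, -3.82548702e+01,  7.07512675e-02,
        4.83014400e-02, -9.53388962e-05]), 'position': array([0.2199036 , 0.58468283, 0.22138314]), 'tcp_rot': array([-5.62098268e-01, -3.09057586e+00,  1.68898446e-03]), 'ft_force': array([ 0.64585294, -0.8888811 , -0.5340188 ]), 'moment': array([-0.01344438,  0.04065373,  0.00123757]), 'grasp_force': 0.0, 'gripper_width': 0.09110336613914197}
```

View pics/top0.png

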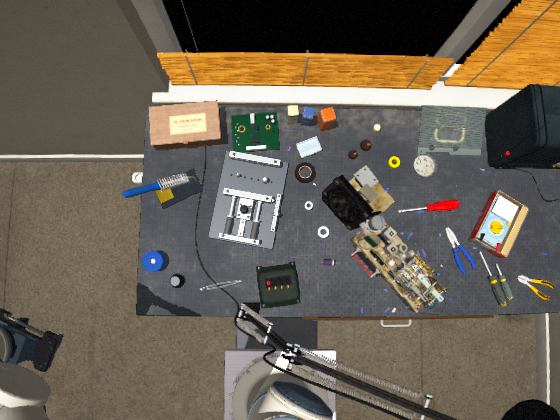

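View pics/scene0.png

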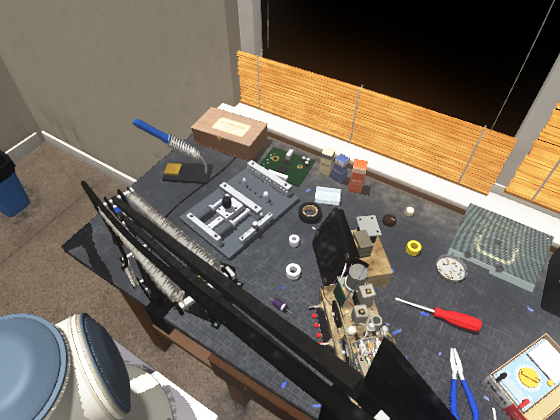

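The top view shows the holder at about (250,200), the knob at (244,208), the small collar at (308,205) and the large one at (323,232). I'll zoom in on these.

Run:
```python
from h import *
a=cv2.imread('pics/top0.png')[140:260,200:345]; b=cv2.imread('pics/scene0.png')[150:290,170:315]
cv2.imwrite('pics/ct.png',cv2.resize(a,None,fx=5,fy=5,interpolation=cv2.INTER_CUBIC)[:600])
cv2.imwrite('pics/cs.png',cv2.resize(b,None,fx=4,fy=4,interpolation=cv2.INTER_CUBIC)[:600])
# collars: bright gray blobs
for n,box in(('top',(295,195,340,245)),('scene',(280,228,310,285))):
    im=cv2.imread(f'pics/{n}0.png'); x0,y0,x1,y1=box; g=im[y0:y1,x0:x1].min(2)
    m=(g>120).astype(np.uint8); cs=cv2.findContours(m,cv2.RETR_EXTERNAL,cv2.CHAIN_APPROX_NONE)[0]
    for c in cs:
        if len(c)>8:
            (x,y),r=cv2.minEnclosingCircle(c); M=cv2.boundingRect(c); p=[x+x0,y+y0]; print(n,p,r,M,onz(n,p,.02),onz(n,p,.01))
```

```text
top [322.7857151031494, 231.5] 6.165341377258301 (22, 31, 12, 12) [[ 0.48922537 -0.12100464  0.02      ]] [[ 0.49003992 -0.12224127  0.01      ]]
top [308.0, 205.0] 4.472236156463623 (9, 6, 9, 9) [[ 0.56632715 -0.07828735  0.02      ]] [[ 0.56777195 -0.0791748   0.01      ]]
scene [292.68918895721436, 270.87837982177734] 8.324796676635742 (5, 35, 16, 17) [[ 0.48407911 -0.12485058  0.02      ]] [[ 0.4894674  -0.12200867  0.01      ]]
scene [293.5714282989502, 240.0] 6.202469825744629 (9, 6, 11, 13) [[ 0.56046055 -0.08234927  0.02      ]] [[ 0.56682786 -0.0789626   0.01      ]]
```

View pics/ct.png

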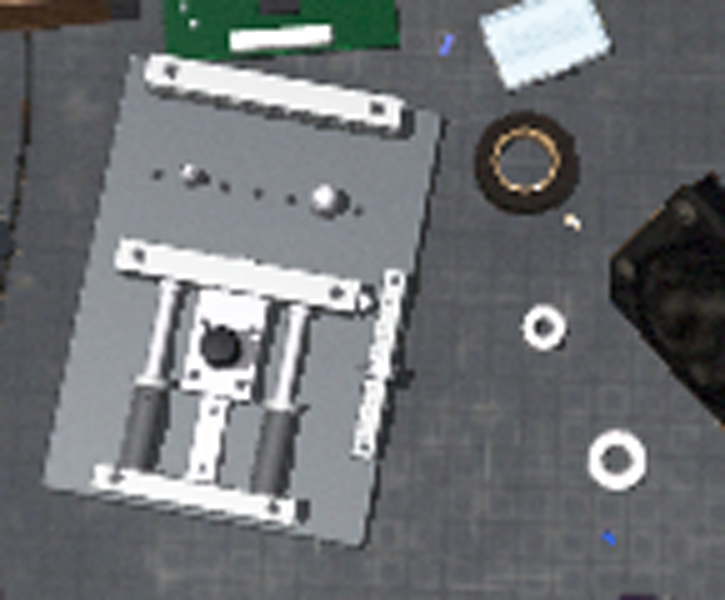

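View pics/cs.png

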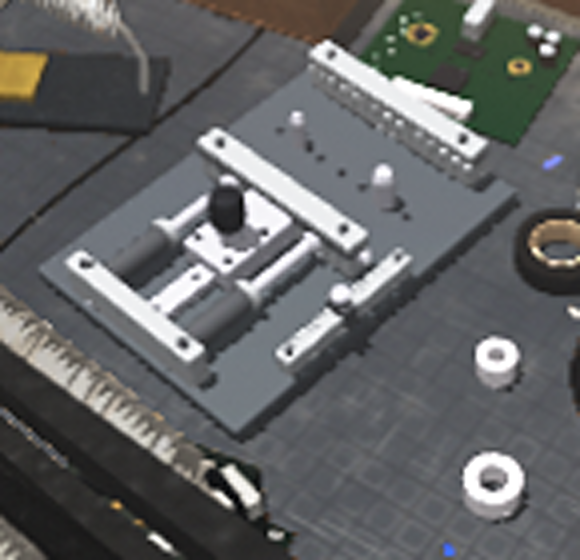

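The close-ups show the thin pin on the left (+y) at crop (190,175), the thick pin on the right at (326,198), and the jaw at home. The knob is at (221,345), and the rider is on the scale near (395,375) in the top crop and (342,297) in the scene crop. I'll fit the holder pose from these points.

Run:
```python
from h import *
from scipy.optimize import least_squares
T=lambda p:(np.array(p)+.5)/5-.5+[200,140]
S=lambda p:(np.array(p)+.5)/4-.5+[170,150]
L=[('top',T((45,487)),(-.131,.095,.014)),('top',T((362,547)),(-.131,-.095,.014)),('top',T((443,118)),(.131,-.095,.014)),('top',T((135,57)),(.131,.095,.014)),
('top',T((221,344)),(-.042,0,.076)),('top',T((190,173)),(.058,.04,.045)),('top',T((327,198)),(.058,-.04,.045)),
('scene',S((40,268)),(-.131,.095,.014)),('scene',S((238,435)),(-.131,-.095,.014)),('scene',S((518,195)),(.131,-.095,.014)),
('scene',S((225,185)),(-.042,0,.076)),('scene',S((297,116)),(.058,.04,.045)),('scene',S((383,171)),(.058,-.04,.045))]
W=np.array([onz(n,p,h[2])[0][:2] for n,p,h in L]); H=np.array([h for _,_,h in L])[:,:2]
def f(v,s=slice(None)):
    c,sn=np.cos(v[2]),np.sin(v[2]); return (H[s]@np.array([[c,sn],[-sn,c]])+v[:2]-W[s])
for s in (slice(None),slice(0,7),slice(7,13)):
    r=least_squares(lambda v:f(v,s).ravel(),[.55,.1,-.2]); print(r.x.round(4)); print((f(r.x,s)*1000).round(1).tolist())
print('small bore',onz('top',T((543,327)),.02),onz('scene',S((497,355)),.02))
print('large bore',onz('top',T((616,460)),.02),onz('scene',S((492,478)),.02))
print('rider top', onz('top',T((395,375)),.048),onz('scene',S((342,290)),.048))
```

```text
[ 0.5847  0.0959 -0.1794]
[[1.9, 3.3], [0.9, 0.3], [4.5, -0.6], [2.9, 2.5], [-3.6, -1.5], [-1.5, -1.7], [-1.9, -1.3], [0.9, 4.1], [2.0, 3.4], [6.1, 2.6], [-8.8, -6.9], [-0.5, -1.2], [-3.0, -2.9]]
[ 0.5842  0.0958 -0.1785]
[[1.3, 3.1], [0.5, 0.0], [4.2, -0.6], [2.4, 2.5], [-4.1, -1.7], [-2.0, -1.8], [-2.3, -1.4]]
[ 0.5853  0.0961 -0.1807]
[[1.6, 4.4], [2.5, 3.7], [6.5, 2.6], [-8.3, -6.7], [0.1, -1.2], [-2.5, -2.9]]
small bore [[ 0.56633269 -0.07887198  0.02      ]] [[ 0.56507103 -0.08050462  0.02      ]]
large bore [[ 0.4889355  -0.12104426  0.02      ]] [[ 0.48804296 -0.12234228  0.02      ]]
rider top [[0.53399258 0.00779134 0.048     ]] [[0.5393074  0.01502043 0.048     ]]
```

```bash
cat >> h.py <<'E'
def tri(pt,ps):
    a,u=ray('top',[pt]);b,v=ray('scene',[ps]);u=u[0];v=v[0]
    s=np.linalg.lstsq(np.c_[u,-v],b-a,rcond=None)[0]; p=a+u*s[0];q=b+v*s[1]; return (p+q)/2,np.linalg.norm(p-q)
def mv(xyz,ang):
    "numbers for one row: TCP to xyz, tool down, closing line at angle ang"
    o=bot.get_obs(); A=R.from_rotvec(o['tcp_rot']); p=np.array(o['position'])
    c,s=np.cos(ang),np.sin(ang); best=None
    for k in(1,-1):
        B=R.from_matrix(np.array([[-s*k,k*c,0],[c*k,s*k,0],[0,0,-1]]).T)
        w=(A.inv()*B).as_rotvec()
        if best is None or np.linalg.norm(w)<np.linalg.norm(best): best=w
    t=A.inv().apply(np.array(xyz)-p)/.3
    return t.round(4).tolist()+(best/np.pi).round(4).tolist()
E
python3 - <<'E'
from h import *
print(proj('top',[[0,0,.2],[.22,.585,.222],[.3,0,.1]]),proj('scene',[[0,0,.2],[.3,0,.1]]))
for p,s in(((240,312),(95,190)),((285,352),(180,290)),((242,308),(112,185))): print(tri(p,s))
a=cv2.imread('pics/top0.png')[290:420,220:450]; b=cv2.imread('pics/scene0.png')[160:420,60:430]
a=cv2.resize(a,(460,260)); b=cv2.resize(b,(740,520)); c=np.zeros((520,800,3),np.uint8)
b=cv2.resize(b,(460,323)); d=np.zeros((583,460,3),np.uint8); d[:260]=a; d[260:]=b; cv2.imwrite('pics/lamp.png',d)
print(mv((.566,-.080,.24),.4))
E
```

```text
[[281.59428874 429.27928622]
 [ 40.86892745 332.10623292]
 [281.32997472 299.87567095]] [[ 52.66830829 407.80529583]
 [193.70868225 288.40551195]]
(array([0.27769729, 0.10109718, 0.36107342]), np.float64(0.040241770237017145))
(array([ 0.21623655, -0.02739051,  0.23815978]), np.float64(0.06578336198889007))
(array([0.29351549, 0.09334194, 0.35879529]), np.float64(0.02275793094825871))
[-1.8599, -1.6676, -0.0604, -0.0004, 0.0001, 0.2581]
```

View pics/lamp.png

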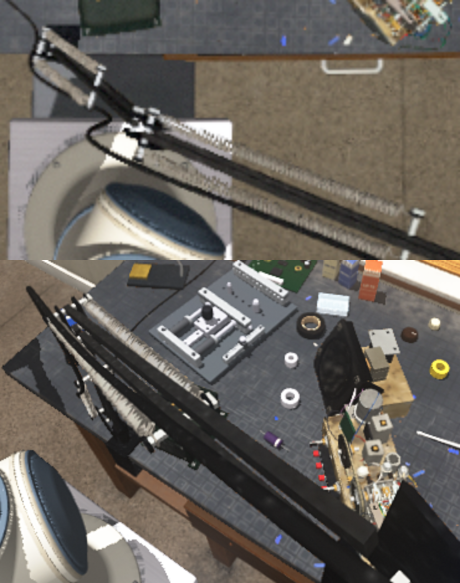

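Run:
```python
from h import *
for p,s in(((290,350),(90,190)),((290,350),(85,198)),((240,310),(230,268)),((240,310),(185,302)),((258,330),(185,302)),((425,397),(362,380)),((425,397),(400,420)),((242,308),(225,270)),((290,350),(185,302))): print(p,s,*tri(p,s))
```

```text
(290, 350) (90, 190) [0.22496812 0.00131303 0.4634476 ] 0.03228155331940535
(290, 350) (85, 198) [0.2196698  0.00252678 0.45531854] 0.04027220604302089
(240, 310) (230, 268) [0.32494058 0.03512579 0.11754647] 0.17599265726291066
(240, 310) (185, 302) [ 0.28470205  0.09397767 -0.04664031] 0.07344646840384245
(258, 330) (185, 302) [0.24669193 0.03463959 0.07907246] 0.07831086479456932
(425, 397) (362, 380) [ 0.16547075 -0.30867525  0.4434561 ] 0.10260873447092193
(425, 397) (400, 420) [ 0.1570945  -0.33394396  0.42511014] 0.13384100016769496
(242, 308) (225, 270) [0.32542868 0.03979644 0.10004867] 0.1585852385667767
(290, 350) (185, 302) [ 0.21358633 -0.03807487  0.21239505] 0.059756273416747496
```

Run:
```python
from h import *
for p in((240,308),(290,350),(424,396)):
    for z in(.2,.35,.45,.55,.65,.75,.85,.95):
        P=onz('top',[p],z); print(p,z,P.round(2)[0],proj('scene',P).round(0)[0])
```

```text
(240, 308) 0.2 [0.29 0.1  0.2 ] [139. 242.]
(240, 308) 0.35 [0.3  0.09 0.35] [126. 184.]
(240, 308) 0.45 [0.31 0.09 0.45] [114. 133.]
(240, 308) 0.55 [0.32 0.08 0.55] [99. 68.]
(240, 308) 0.65 [0.33 0.07 0.65] [ 81. -16.]
(240, 308) 0.75 [0.34 0.06 0.75] [  60. -127.]
(240, 308) 0.85 [0.35 0.06 0.85] [  42. -257.]
(240, 308) 0.95 [0.36 0.05 0.95] [  73. -293.]
(290, 350) 0.2 [ 0.19 -0.02  0.2 ] [150. 315.]
(290, 350) 0.35 [ 0.22 -0.01  0.35] [133. 249.]
(290, 350) 0.45 [ 0.24 -0.01  0.45] [119. 191.]
(290, 350) 0.55 [ 0.26 -0.    0.55] [102. 115.]
(290, 350) 0.65 [0.28 0.   0.65] [80. 16.]
(290, 350) 0.75 [0.29 0.01 0.75] [  55. -115.]
(290, 350) 0.85 [0.31 0.01 0.85] [  35. -265.]
(290, 350) 0.95 [0.33 0.02 0.95] [  91. -251.]
(424, 396) 0.2 [ 0.07 -0.35  0.2 ] [282. 517.]
(424, 396) 0.35 [ 0.12 -0.29  0.35] [261. 437.]
(424, 396) 0.45 [ 0.15 -0.26  0.45] [242. 360.]
(424, 396) 0.55 [ 0.18 -0.22  0.55] [217. 256.]
(424, 396) 0.65 [ 0.21 -0.18  0.65] [183. 111.]
(424, 396) 0.75 [ 0.24 -0.15  0.75] [140. -86.]
(424, 396) 0.85 [ 0.27 -0.11  0.85] [  99. -302.]
(424, 396) 0.95 [ 0.3  -0.08  0.95] [201. -34.]
```

The lamp's spring arm is at about x<0.33, z≈0.35–0.5. I'll swing the gripper round outside it.

```bash
python3 -c "
from h import *
print(mv((.48,.42,.25),1.0))"
```

```text
[-1.0047, -0.2086, -0.0953, -0.0004, -0.0, 0.0672]
```

arm_command(
  moves=[1,-1,-0.21,-0.095,0,0,0.067,1,-1,-0.21,-0.095,0,0,0.067,1,-1,-0.21,-0.095,0,0,0.067,1,-1,-0.21,-0.095,0,0,0.067,1,-1,-0.21,-0.095,0,0,0.067,1,-1,-0.21,-0.095,0,0,0.067,1,-1,-0.21,-0.095,0,0,0.067],
)

```text
clock: 0.98
position: [0.4783, 0.4203, 0.25]
tcp_rot: [-0.884, -3.014, 0.001]
ft_force: [-0.8, 0.3, -0.4]
gripper_width: 0.0913
grasp_force: 0.0
```

```bash
python3 -c "
from h import *
o=bot.get_obs();print(o['position'],o['q'],o['ft_force'])
print(mv((.58,.17,.25),.7))"
```

```text
[0.47827208 0.42029544 0.24998437] [ 6.27064235e-01  4.87369998e-01  1.27593707e+00  2.95609509e-04
  1.37923210e+00 -3.72959895e-01] [-0.8417271   0.33746266 -0.3601896 ]
[-0.7361, -0.5188, -0.0001, -0.0003, -0.0002, 0.0955]
```

arm_command(
  moves=[1,-0.736,-0.519,0,0,0,0.0955,1,-0.736,-0.519,0,0,0,0.0955,1,-0.736,-0.519,0,0,0,0.0955,1,-0.736,-0.519,0,0,0,0.0955,1,-0.736,-0.519,0,0,0,0.0955,1,-0.736,-0.519,0,0,0,0.0955],
)

```text
clock: 1.72
position: [0.5802, 0.1703, 0.2502]
tcp_rot: [-1.325, -2.848, 0.0]
ft_force: [-0.3, 0.2, -0.6]
gripper_width: 0.0911
grasp_force: 0.0
```

```bash
python3 -c "
from h import *
print(mv((.566,-.0797,.15),.4))"
```

```text
[-0.607, -0.5728, 0.334, -0.0001, -0.0001, 0.0955]
```

arm_command(
  moves=[0.2,-0.607,-0.573,0,0,0,0.0955,0.2,-0.607,-0.573,0,0,0,0.0955,0.2,-0.607,-0.573,0,0,0,0.0955,0.2,-0.607,-0.573,0,0,0,0.0955,0.2,-0.607,-0.573,0,0,0,0.0955,0.2,-0.607,-0.573,0.334,0,0,0.0955,0.2,-0.607,-0.573,0.334,0,0,0.0955,0.2,-0.607,-0.573,0.334,0,0,0.0955,0.2,-0.607,-0.573,0.334,0,0,0.0955],
)

```text
clock: 2.85
position: [0.5674, -0.0786, 0.1517]
tcp_rot: [1.732, 2.619, 0.001]
ft_force: [0.7, -0.0, 1.0]
gripper_width: 0.0549
grasp_force: 0.0
```

```bash
python3 -c "
from h import *
print(mv((.566,-.0797,.012),.4))"
```

```text
[-0.0011, -0.0062, 0.4657, 0.0005, 0.0003, 0.0007]
```

arm_command(
  moves=[0.2,-0.001,-0.006,0.2,0,0,0,0.2,-0.001,-0.006,0.35,0,0,0,0.2,-0.001,-0.006,0.466,0,0,0,0.2,-0.001,-0.006,0.466,0,0,0,-1,-0.001,-0.006,0.466,0,0,0,-1,-0.001,-0.006,0.466,0,0,0,-1,-0.001,-0.006,0.466,0,0,0,-1,-0.001,-0.006,0.466,0,0,0,-1,-0.001,-0.006,0.466,0,0,0],
  grip_force=20,
)

```text
clock: 3.98
position: [0.5652, -0.0809, 0.011]
tcp_rot: [1.735, 2.618, 0.001]
ft_force: [-1.3, 2.2, 7.9]
gripper_width: 0.024
grasp_force: 20.0
```

```bash
python3 -c "
from h import *
print(bot.get_obs()['position'],mv((.61,.04,.19),.9))"
```

```text
[ 0.56522622 -0.08087084  0.01096073] [0.3126, 0.2949, -0.5967, 0.0002, 0.0002, -0.159]
```

arm_command(
  moves=[-1,0,0,-0.2,0,0,0,-1,0,0,-0.4,0,0,0,-1,0,0,-0.6,0,0,0,-1,0.31,0.295,-0.6,0,0,-0.16,-1,0.31,0.295,-0.6,0,0,-0.16,-1,0.31,0.295,-0.6,0,0,-0.16,-1,0.31,0.295,-0.6,0,0,-0.16,-1,0.31,0.295,-0.6,0,0,-0.16],
)

```text
clock: 4.97
position: [0.6098, 0.0386, 0.1904]
tcp_rot: [-1.035, -2.966, 0.0]
ft_force: [0.9, 0.5, -0.0]
gripper_width: 0.0238
grasp_force: 20.0
```

```bash
python3 -c "
from h import *
print(mv((.6497,.1258,.085),1.39))"
```

```text
[0.0767, 0.3103, 0.3512, -0.0001, -0.0001, -0.1562]
```

arm_command(
  moves=[-1,0.077,0.31,0,0,0,-0.156,-1,0.077,0.31,0,0,0,-0.156,-1,0.077,0.31,0.1,0,0,-0.156,-1,0.077,0.31,0.2,0,0,-0.156,-1,0.077,0.31,0.351,0,0,-0.156,-1,0.077,0.31,0.351,0,0,-0.156,-1,0.077,0.31,0.351,0,0,-0.156],
)

```text
clock: 5.85
position: [0.6504, 0.1261, 0.0867]
tcp_rot: [0.281, 3.128, 0.0]
ft_force: [0.5, -0.3, 0.3]
gripper_width: 0.0235
grasp_force: 20.0
```

Run:
```python
from h import *
im=save('scene','s1.png')
b=im[140:230,180:300,::-1]; cv2.imwrite('pics/s1c.png',cv2.resize(b,None,fx=6,fy=6,interpolation=cv2.INTER_CUBIC))
o=bot.get_obs(); print(o['position'],o['ft_force'],mv((.6497,.1258,.025),1.39))
print((proj('scene',[o['position']-np.array([0,0,.011]),o['position']+[0,0,.009]])-[180,140])*6)
```

```text
[0.65069706 0.12629663 0.0871475 ] [ 0.31204996  0.78622798 -0.13613074] [0.0035, -0.0024, 0.2071, 0.0002, 0.0008, 0.0006]
[[380.05158534 180.09707884]
 [376.96742696 146.92004848]]
```

View pics/s1c.png

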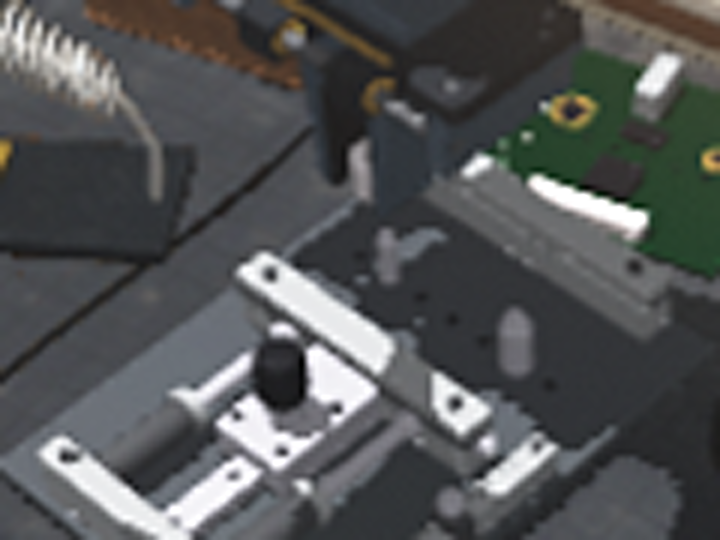

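arm_command(
  moves=[-1,0.003,-0.002,0.05,0,0,0,-1,0.003,-0.002,0.1,0,0,0,-1,0.003,-0.002,0.12,0,0,0,-1,0.003,-0.002,0.14,0,0,0,-1,0.003,-0.002,0.14,0,0,0],
)

```text
clock: 6.52
position: [0.651, 0.1271, 0.0428]
tcp_rot: [0.278, 3.125, 0.003]
ft_force: [12.6, 7.0, -7.2]
gripper_width: 0.0238
grasp_force: 20.0
```

```bash
python3 -c "
from h import *
o=bot.get_obs();print(o['position'],o['ft_force'],o['moment'],mv((.6497,.1258,.025),1.39))"
```

```text
[0.65099416 0.12710992 0.04277982] [12.63912598  6.96866682 -7.22493215] [ 1.37381392 -2.36412279  0.04098922] [0.0037, -0.0052, 0.0592, 0.0007, 0.0014, 0.001]
```

arm_command(
  moves=[-1,-0.008,0.01,0,0,0,0,-1,-0.008,0.01,0,0,0,0,-1,-0.008,0.01,0.015,0,0,0,-1,-0.008,0.01,0.015,0,0,0],
)

```text
clock: 7.02
position: [0.6514, 0.1285, 0.0382]
tcp_rot: [-0.279, -3.129, 0.0]
ft_force: [3.0, -0.7, -1.4]
gripper_width: 0.0241
grasp_force: 20.0
```

```bash
python3 -c "
from h import *
o=bot.get_obs();print(o['position'],o['ft_force'],o['moment'],mv((.6497,.1258,.025),1.39))"
```

```text
[0.65143297 0.1285491  0.03815878] [ 2.97315446 -0.74982564 -1.43817109] [-0.11171905 -0.46329452  0.00837785] [0.0041, -0.01, 0.0439, -0.0, -0.0, 0.001]
```

arm_command(
  moves=[-1,-0.002,0,0.02,0,0,0,-1,-0.002,0,0.035,0,0,0,-1,-0.002,0,0.043,0,0,0,-1,-0.002,0,0.045,0,0,0,-1,-0.002,0,0.045,0,0,0],
)

```text
clock: 7.65
position: [0.6519, 0.1286, 0.0251]
tcp_rot: [-0.279, -3.129, 0.0]
ft_force: [0.4, 0.6, 0.7]
gripper_width: 0.0238
grasp_force: 20.0
```

arm_command(
  moves=[0.1,0,0,0,0,0,0,0.1,0,0,0,0,0,0,0.1,0,0,0,0,0,0,0.1,0,0,-0.15,0,0,0,0.1,0,0,-0.3,0,0,0,0.1,0,0,-0.5,0,0,0,0.1,0,0,-0.7,0,0,0,0.1,0,0,-0.7,0,0,0],
)

```text
clock: 8.65
position: [0.6544, 0.1289, 0.2405]
tcp_rot: [0.278, 3.121, 0.003]
ft_force: [0.4, 0.5, -0.7]
gripper_width: 0.0506
grasp_force: 0.0
```

```bash
python3 -c "
from h import *
print(bot.get_obs()['position'],mv((.56,-.0,.235),.9))"
```

```text
[0.65436536 0.12887077 0.24049279] [0.2339, -0.4784, 0.0151, 0.0014, 0.0024, 0.157]
```

arm_command(
  moves=[0.35,0.234,-0.478,0.015,0,0,0.157,0.35,0.234,-0.478,0.015,0,0,0.157,0.35,0.234,-0.478,0.015,0,0,0.157,0.35,0.234,-0.478,0.015,0,0,0.157,0.35,0.234,-0.478,0.015,0,0,0.157,0.35,0.234,-0.478,0.015,0,0,0.157],
)

```text
clock: 9.4
position: [0.5581, 0.0006, 0.2303]
tcp_rot: [-1.031, -2.967, -0.0]
ft_force: [-0.0, 0.6, -0.7]
gripper_width: 0.0617
grasp_force: 0.0
```

```bash
python3 -c "
from h import *
print(bot.get_obs()['position'],mv((.4885,-.1215,.235),.4))"
```

```text
[0.55810986 0.00062395 0.23032409] [-0.0704, -0.4632, -0.0156, 0.0, -0.0001, 0.1597]
```

arm_command(
  moves=[0.35,-0.07,-0.463,0,0,0,0.16,0.35,-0.07,-0.463,0,0,0,0.16,0.35,-0.07,-0.463,0,0,0,0.16,0.35,-0.07,-0.463,0,0,0,0.16,0.35,-0.07,-0.463,0.2,0,0,0.16,0.35,-0.07,-0.463,0.4,0,0,0.16,0.35,-0.07,-0.463,0.4,0,0,0.16],
)

```text
clock: 10.28
position: [0.4861, -0.1201, 0.1077]
tcp_rot: [-1.73, -2.614, 0.002]
ft_force: [-0.2, -0.1, 0.5]
gripper_width: 0.0615
grasp_force: 0.0
```

Run:
```python
from h import *
print(bot.get_obs()['position'],mv((.4885,-.1215,.012),.4))
b=save('top','t2.png')
a=b[150:260,200:345,::-1]; cv2.imwrite('pics/t2c.png',cv2.resize(a,None,fx=5,fy=5,interpolation=cv2.INTER_CUBIC))
```

```text
[ 0.48608364 -0.12005555  0.1077227 ] [-0.0092, 0.0072, 0.319, -0.0017, -0.0017, 0.0005]
```

View pics/t2c.png

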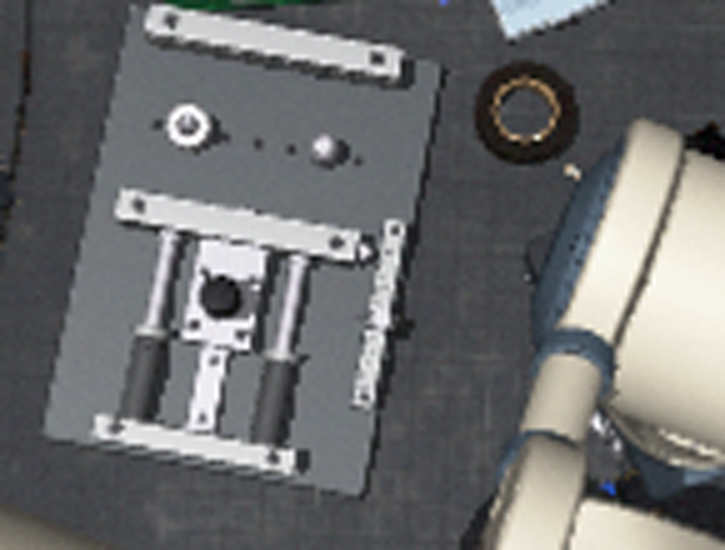

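The thin pin at crop (190,127) now carries the small collar with the pin inside its bore. The thick pin at (327,149) is still bare. Next I'll go down on the large collar.

arm_command(
  moves=[0.35,-0.009,0.007,0.12,0,0,0,0.35,-0.009,0.007,0.24,0,0,0,0.35,-0.009,0.007,0.318,0,0,0,0.35,-0.009,0.007,0.318,0,0,0,-1,-0.009,0.007,0.318,0,0,0,-1,-0.009,0.007,0.318,0,0,0,-1,-0.009,0.007,0.318,0,0,0,-1,-0.009,0.007,0.318,0,0,0,-1,-0.009,0.007,0.318,0,0,0],
  grip_force=20,
)

```text
clock: 11.45
position: [0.4911, -0.1238, 0.0159]
tcp_rot: [1.739, 2.615, 0.0]
ft_force: [0.7, 1.3, 12.0]
gripper_width: 0.0322
grasp_force: 20.0
```

arm_command(
  moves=[-1,0,0,-0.2,0,0,0,-1,0,0,-0.4,0,0,0,-1,0,0,-0.6,0,0,0,-1,0,0,-0.6,0,0,0],
)

```text
clock: 11.95
position: [0.4928, -0.1244, 0.1997]
tcp_rot: [1.735, 2.61, 0.003]
ft_force: [0.8, -0.1, -1.2]
gripper_width: 0.0322
grasp_force: 20.0
```

```bash
python3 -c "
from h import *
print(bot.get_obs()['position'],mv((.575,-.02,.19),.9))"
```

```text
[ 0.49276424 -0.12444217  0.19965538] [0.2151, 0.3873, 0.0332, 0.0013, 0.0022, -0.16]
```

arm_command(
  moves=[-1,0.215,0.387,0.033,0,0,-0.16,-1,0.215,0.387,0.033,0,0,-0.16,-1,0.215,0.387,0.033,0,0,-0.16,-1,0.215,0.387,0.033,0,0,-0.16,-1,0.215,0.387,0.033,0,0,-0.16,-1,0.215,0.387,0.033,0,0,-0.16,-1,0.215,0.387,0.033,0,0,-0.16],
)

```text
clock: 12.82
position: [0.5726, -0.0198, 0.1854]
tcp_rot: [1.037, 2.966, 0.0]
ft_force: [0.1, 0.5, -0.0]
gripper_width: 0.0325
grasp_force: 20.0
```

```bash
python3 -c "
from h import *
print(bot.get_obs()['position'],mv((.6405,.0495,.095),1.39))"
```

```text
[ 0.57258102 -0.01984685  0.18544962] [-0.033, 0.3218, 0.3015, 0.0, 0.0, -0.1566]
```

arm_command(
  moves=[-1,-0.033,0.322,0,0,0,-0.157,-1,-0.033,0.322,0,0,0,-0.157,-1,-0.033,0.322,0,0,0,-0.157,-1,-0.033,0.322,0.15,0,0,-0.157,-1,-0.033,0.322,0.3,0,0,-0.157,-1,-0.033,0.322,0.3,0,0,-0.157,-1,-0.033,0.322,0.3,0,0,-0.157,-1,-0.033,0.322,0.3,0,0,-0.157],
)

```text
clock: 13.82
position: [0.6418, 0.0501, 0.0974]
tcp_rot: [0.279, 3.126, 0.0]
ft_force: [-0.1, -0.1, 0.6]
gripper_width: 0.0325
grasp_force: 20.0
```

Run:
```python
from h import *
im=save('scene','s2.png')
b=im[140:230,180:300,::-1]; cv2.imwrite('pics/s2c.png',cv2.resize(b,None,fx=6,fy=6,interpolation=cv2.INTER_CUBIC))
o=bot.get_obs(); p=np.array(o['position']); print(p,o['ft_force'],mv((.6405,.0495,.05),1.39))
print((proj('scene',[p-[0.003,-.0005,.016],p-[.003,-.0005,-.004],[.6362,.0475,.045],[.6376,.05,.045]])-[180,140])*6)
```

```text
[0.64163265 0.05015401 0.09717314] [-0.66599354  0.1515577  -0.27359799] [0.0038, -0.0029, 0.1572, 0.0001, 0.0009, 0.001]
[[508.48054411 253.64607757]
 [507.2343633  220.2961922 ]
 [513.66570272 317.77478038]
 [510.60857408 313.54089123]]
```

View pics/s2c.png

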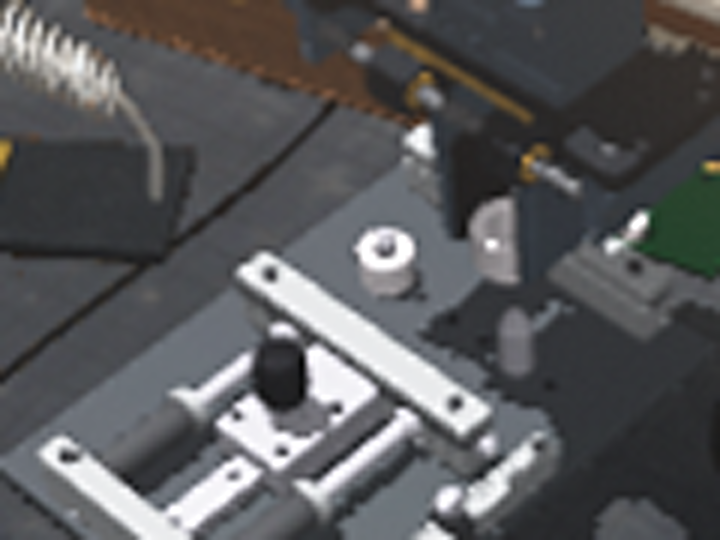

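Run:
```python
from h import *
im=cv2.imread('pics/s2.png'); print(im[168:190,254:274].mean(2).astype(int))
b=cv2.resize(im[160:205,245:290],None,fx=12,fy=12,interpolation=cv2.INTER_LANCZOS4).astype(float)
cv2.imwrite('pics/s2z.png',np.clip(255*(b/255)**.6,0,255))
```

```text
[[ 54  42  34  34  35  35  36  37  39  40  40  39  51  76  81 109 113 147
  155  99]
 [ 52  41  33  33  35  35  35  35  35  38  40  40  49  73  82  71  83 112
  134 137]
 [ 54  44  34  34  34  35  34  34  35  34  37  38  38  45  56  55  53  59
   92 124]
 [ 56  45  33  35  35  35  34  34  34  32  32  66  60  48  53  55  52  53
   58  68]
 [ 55  44  34  34  34  33  33  30  26  36  57  65  59  54  59  57  54  55
   52  45]
 [ 57  44  34  34  34  31  52  67 118 142 145 102  57  56  59  57  54  54
   56  52]
 [ 60  46  36  32  31  54 116 143 157 165 169 112  54  55  58  56  54  54
   55  54]
 [ 62  46  35  32  38 113 152 159 149 143 153 115  63  54  59  57  55  56
   56  55]
 [ 66  46  35  30  82 142 157 137 128 138 150 115  65  54  59  57  55  54
   54  55]
 [ 65  47  36  27 116 156 148 129 126 139 149 114  64  55  59  58  54  55
   54  54]
 [ 83  50  34  24 119 157 150 133 129 138 148 112  64  55  60  58  56  56
   54  55]
 [ 93  60  35  43  98 146 153 145 137 136 137 104  62  55  60  58  54  55
   55  56]
 [110 105 101 102 104 130 147 255 242 148 151 115  66  53  58  57  55  54
   54 
[... 188 characters left out ...]
 112 110 119 130 135 137 141 149 132  78  49  57  56  54  53
   62  85]
 [113 112 112 112 111 120 128 135 139 144 149 130  77  49  56  55  53  61
   81  93]
 [114 113 113 113 112 116 126 138 145 148 148 128  77  49  56  55  51  76
   92  94]
 [113 113 113 113 113 116  92  94 122 144 151 152 100  50  54  54  52  69
   89  93]
 [113 114 112 114 116  90  58  57  68  80  89  88  67  53  54  53  53  55
   65  78]
 [113 114 115 117  92  58  50  53  52  50  52  52  53  54  55  54  54  54
   53  57]
 [113 114 117  93  58  52  53  52  54  53  53  53  53  54  53  54  53  51
   50  50]][ WARN:0@0.358] global loadsave.cpp:1063 imwrite_ Unsupported depth image for selected encoder is fallbacked to CV_8U.
```

View pics/s2z.png

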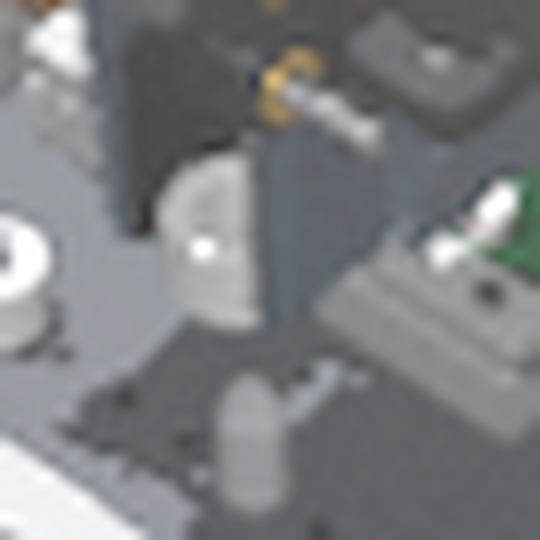

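The collar hangs upright in the fingers, with its top centre at about crop (509,222), and the pin tip is at (516,314). It is lined up to within about 2 mm, so I'll go down after a small correction.

arm_command(
  moves=[-1,-0.004,-0.0045,0.05,0,0,0,-1,-0.004,-0.0045,0.1,0,0,0,-1,-0.004,-0.0045,0.12,0,0,0,-1,-0.004,-0.0045,0.135,0,0,0,-1,-0.004,-0.0045,0.15,0,0,0,-1,-0.004,-0.0045,0.15,0,0,0],
)

```text
clock: 14.62
position: [0.6415, 0.0487, 0.0501]
tcp_rot: [-0.279, -3.129, 0.0]
ft_force: [-0.3, 0.5, 0.1]
gripper_width: 0.0323
grasp_force: 20.0
```

arm_command(
  moves=[-1,0,0,0.025,0,0,0,-1,0,0,0.045,0,0,0,-1,0,0,0.06,0,0,0,-1,0,0,0.067,0,0,0,-1,0,0,0.067,0,0,0],
)

```text
clock: 15.25
position: [0.6416, 0.0487, 0.0302]
tcp_rot: [0.279, 3.129, -0.0]
ft_force: [-0.6, 0.4, -0.8]
gripper_width: 0.0327
grasp_force: 20.0
```

arm_command(
  moves=[0.3,0,0,0,0,0,0,0.3,0,0,0,0,0,0,0.3,0,0,0,0,0,0,0.3,0,0,-0.15,0,0,0,0.3,0,0,-0.3,0,0,0,0.3,0,0,-0.45,0,0,0,0.3,0,0,-0.6,0,0,0,0.3,0,0,-0.6,0,0,0,0.3,0,0,-0.6,0,0,0],
)

```text
clock: 16.38
position: [0.6412, 0.0487, 0.2097]
tcp_rot: [-0.279, -3.129, 0.0]
ft_force: [-0.4, -0.1, -0.4]
gripper_width: 0.0591
grasp_force: 0.0
```

Run:
```python
from h import *
print(bot.get_obs()['position'],mv((.52,.09,.21),.6))
```

```text
[0.64120465 0.04867281 0.20973402] [0.422, 0.0642, -0.0007, -0.0001, -0.0001, 0.2525]
```

arm_command(
  moves=[0.3,0.422,0.064,0,0,0,0.2525,0.3,0.422,0.064,0,0,0,0.2525,0.3,0.422,0.064,0,0,0,0.2525,0.3,0.422,0.064,0,0,0,0.2525,0.3,0.422,0.064,0,0,0,0.2525,0.3,0.422,0.064,0,0,0,0.2525,0.3,0.422,0.064,0,0,0,0.2525],
)

```text
clock: 17.25
position: [0.52, 0.0899, 0.2095]
tcp_rot: [-1.464, -2.779, 0.001]
ft_force: [-0.5, -0.9, 0.6]
gripper_width: 0.059
grasp_force: 0.0
```

Run:
```python
from h import *
print(bot.get_obs()['position'],mv((.5465,.1055,.14),-.175))
s=save('scene','s3.png')[150:215,195:300,::-1]; t=save('top','t3.png')[140:260,200:300,::-1]
s=cv2.resize(s,None,fx=5,fy=5,interpolation=cv2.INTER_CUBIC); d=cv2.resize(cv2.imread('pics/scene0.png')[185:240,225:285],None,fx=8,fy=8,interpolation=cv2.INTER_CUBIC)[:270]
c=np.zeros((600,800,3),np.uint8); c[:325,:525]=s; c[325:325+270,:480]=d; t=cv2.resize(t,None,fx=2.7,fy=2.7); c[:t.shape[0],530:530+t.shape[1]]=t
cv2.imwrite('pics/c3.png',c)
```

```text
[0.51999501 0.08990474 0.20952951] [-0.0073, 0.1025, 0.2316, -0.0004, -0.0001, 0.2471]
```

View pics/c3.png

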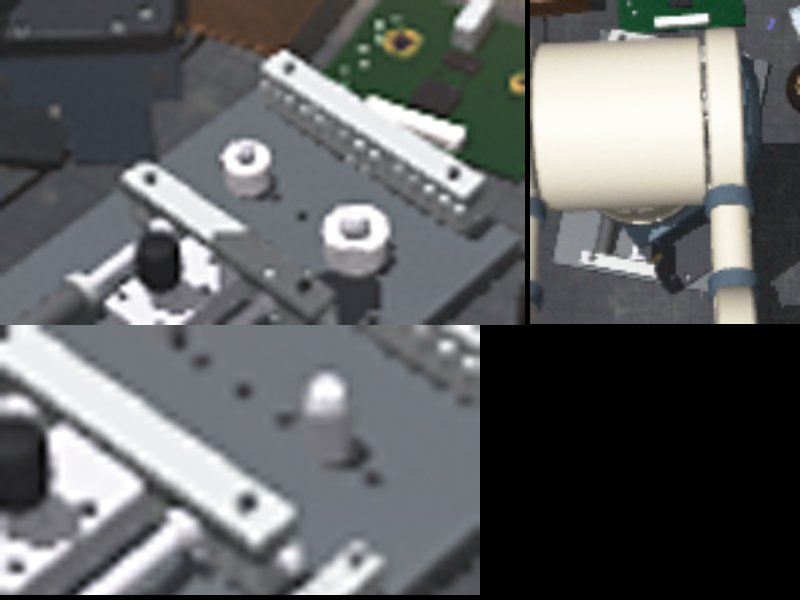

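Both collars are seated on the bed with their pin tips showing through, the small one at (245,165) and the large one at (355,240). All 10 views are used, so I'll measure the rider numerically.

Run:
```python
from h import *
np.set_printoptions(linewidth=200)
a=cv2.imread('pics/top0.png'); print('top rows190-234 cols 266-286'); 
for r in range(192,234): print(r,a[r,266:288].mean(1).astype(int))
b=cv2.imread('pics/scene0.png'); print('scene cols 236-276')
for r in range(208,242): print(r,b[r,236:276].mean(1).astype(int))
def hw(p,yaw=-.177,o=(.5465,.1055)): # holder coords rel. to knob home
    c,s=np.cos(yaw),np.sin(yaw); x=p[0]+.042; return (o[0]+c*x-s*p[1],o[1]+s*x+c*p[1],p[2])
for n in('top','scene'):
    print(n,'pointer',proj(n,[hw((.003,-.078,.033))]),'knobtop',proj(n,[hw((-.042,0,.076))]))
    for t in(.026,.038,.05): print(t,'nose',proj(n,[hw((.003-t,-.078,.04)),hw((.003-t,-.089,.048)),hw((.003-t,-.089,.030))]).round(1).tolist())
```

```text
top rows190-234 cols 266-286
192 [141 141 139 139 142 137 138 140 138 141 138 135 139 138 137 138 144  43  87  93  89  92]
193 [140 140 142 140 138 139 140 140 140 136 139 149 154 147 141 136 135  49  86  88  87  87]
194 [145 142 139 142 138 140 139 140 140 139 139 238 248 223 186 136  99  49  87  91  98  90]
195 [212 175 136 154 148 146 140 138 139 138 138 249 175 138 242  75  48  45  85  91  93  91]
196 [241 239 241 248 227 230 138 136 135 140 111 249 131 121 247  71  41  48  89  90  95  93]
197 [190 143 239 242 242 247  76  63  64 143 146 243 243 242 213  73  42  48  86  97  95  93]
198 [104  84 114 243 243 193 116  81  64 140 188 242 243 242 190  66  39  53  91  93  92  95]
199 [145 130 206 243 243 157 251 192  73 136 220 240 241 242 117  68  47  91  90  94  96  95]
200 [244 245 244 246 244 102 250 250 124  66 225 166 214 243  70  50  45  88  89  91  90  90]
201 [200 249 247 249 248  80 230 125  65  69 228 243 242 249  67  50  51  90  90  92  88  90]
202 [ 86  67  57  71  88  71  67  73  72 132 218 243 242 248  74  43  91  87  93  94  89  92]
203 [130 130 105  87  80 143  78 142 
[... 8359 characters left out ...]
2  99 101  95]
241 [123 124 123 115 108 126 109  90  95  89  69  61  57  53  50  49  49  46  75  88  90  94  99  92  89  91  90  89  87  89  90  90  90  89  87  87  91  98  96  92]
top pointer [[274.08900336 200.35196494]] knobtop [[243.58793095 208.58597006]]
0.026 nose [[272.4, 208.8], [276.3, 209.1], [276.2, 210.0]]
0.038 nose [[271.7, 212.9], [275.5, 213.3], [275.4, 214.0]]
0.05 nose [[270.9, 217.0], [274.7, 217.4], [274.6, 218.1]]
scene pointer [[261.84229856 214.91342713]] knobtop [[226.05350325 198.08834722]]
0.026 nose [[254.6, 219.1], [257.6, 219.4], [257.9, 224.0]]
0.038 nose [[251.2, 221.9], [254.2, 222.3], [254.5, 226.8]]
0.05 nose [[247.7, 224.8], [250.8, 225.2], [251.2, 229.7]]
```

arm_command(
  moves=[0.3,-0.007,0.1025,0.1,0,0,0.247,0.3,-0.007,0.1025,0.2,0,0,0.247,0.3,-0.007,0.1025,0.23,0,0,0.247,0.3,-0.007,0.1025,0.23,0,0,0.247,0.3,-0.007,0.1025,0.23,0,0,0.247,0.3,-0.007,0.1025,0.23,0,0,0.247,0.3,-0.007,0.1025,0.23,0,0,0.247,0.3,-0.007,0.1025,0.23,0,0,0.247],
)

```text
clock: 18.35
position: [0.5469, 0.1056, 0.1413]
tcp_rot: [2.407, 2.019, 0.0]
ft_force: [0.3, -0.5, -0.4]
gripper_width: 0.0594
grasp_force: 0.0
```

```bash
python3 -c "
from h import *
o=bot.get_obs();print(o['position'],o['q'],mv((.5465,.1055,.0585),-.177))"
```

```text
[0.54693192 0.10556197 0.14131335] [ 8.34784266e-02  4.92508229e-01  1.60991709e+00 -3.24205686e-05
  1.03898801e+00  2.58092270e-01] [-0.0005, -0.0014, 0.276, 0.0001, -0.0, 0.0008]
```

arm_command(
  moves=[0.3,0,-0.001,0.12,0,0,0,0.3,0,-0.001,0.22,0,0,0,0.3,0,-0.001,0.276,0,0,0,0.3,0,-0.001,0.276,0,0,0,-1,0,-0.001,0.276,0,0,0,-1,0,-0.001,0.276,0,0,0,-1,0,-0.001,0.276,0,0,0,-1,0,-0.001,0.276,0,0,0,-1,0,-0.001,0.276,0,0,0,-1,0,-0.001,0.276,0,0,0],
  grip_force=50,
)

```text
clock: 19.6
position: [0.5472, 0.1056, 0.0587]
tcp_rot: [2.407, 2.017, 0.001]
ft_force: [4.0, -1.9, 5.7]
gripper_width: 0.0226
grasp_force: 50.0
```

```bash
python3 -c "
from h import *
o=bot.get_obs();p=np.array(o['position']);print(p,o['ft_force'],o['gripper_width'],mv(p+.0378*np.array([-np.cos(.177),np.sin(.177),0]),-.177))"
```

```text
[0.54722964 0.10558449 0.05874651] [ 4.0320916  -1.86945115  5.67654076] 0.02262963311276481 [0.0001, -0.126, -0.0002, 0.0004, -0.0001, 0.0003]
```

arm_command(
  moves=[-1,0,-0.02,0,0,0,0,-1,0,-0.04,0,0,0,0,-1,0,-0.06,0,0,0,0,-1,0,-0.08,0,0,0,0,-1,0,-0.1,0,0,0,0,-1,0,-0.115,0,0,0,0,-1,0,-0.126,0,0,0,0,-1,0,-0.126,0,0,0,0,-1,0,-0.126,0,0,0,0,-1,0,-0.126,0,0,0,0],
)

```text
clock: 20.85
position: [0.511, 0.1121, 0.0588]
tcp_rot: [2.407, 2.016, 0.003]
ft_force: [8.1, -4.6, 0.7]
gripper_width: 0.0225
grasp_force: 50.0
```

Run:
```python
from h import *
np.set_printoptions(linewidth=220)
o=bot.get_obs();p=np.array(o['position']);d=p-[.54723,.10558,.05875]
print(p,o['ft_force'],o['gripper_width'],'pull',-d@[np.cos(.177),-np.sin(.177),0],'lat',d@[np.sin(.177),np.cos(.177),0])
a=save('top','t4.png').mean(2); b=save('scene','s4.png').mean(2)
for r in range(204,222): print(r,a[r,262:284].astype(int))
print('scene')
for r in range(212,236): print(r,b[r,236:268].astype(int))
def hw(p,yaw=-.177,o=(.5472,.1056)):
    c,s=np.cos(yaw),np.sin(yaw); x=p[0]+.042; return (o[0]+c*x-s*p[1],o[1]+s*x+c*p[1],p[2])
print([proj(n,[hw((.003-.0378,-.078,.033)),hw((.003,-.078,.033))]) for n in('top','scene')])
```

```text
[0.51095285 0.1120792  0.05876587] [ 8.11616633 -4.56419965  0.74860392] 0.022531048402301405 pull 0.03685472652745431 lat 1.0082655596203758e-05
204 [239 237 229 135  54  76  57  51  49  40  50  51  54  84 101  98 100  79  51  34  32  31]
205 [238 238 237 138  56  49  62  53  53  45  48  54  49  87  79  98  99  64  37  33  33  35]
206 [236 236 236 139  54  55  57  53  49  41  52  50  49 103  97  98  96  51  39  38  34  35]
207 [235 235 234 154  59  57  60  46  51  40  46  49  48  79  82  80 102  53  30  35  34  33]
208 [233 232 234 161  65  59  70  44  47  34  49  51  46  76 100 100  87  51  33  38  36  37]
209 [232 231 234 167  76  55  70  50  49  40  48  52  83  99  99  99  83  51  35  34  31  34]
210 [229 230 230 170  80  66  69  48  45  42  47  52  81  80 101  98  62  43  33  37  30  35]
211 [228 228 227 184  70  66  74  50  44  36  44  51 101  99  99 101  54  36  34  34  33  32]
212 [226 227 225 192  78  63  50  46  40  36  39  44  64 111 108 114  50  33  33  34  34  34]
213 [220 220 221 200 104  50  45  42  40  38  41  51  87 111 112 110  60  42  34  31  37  35]
214 [ 81  80 1
[... 3316 characters left out ...]
45  41  40]
232 [ 50  50  49  51  48  50  49  48  42  91  96  84  94 100 105 104  96  89  87 111  91  47  46  47  43  40  41  39  42  41  41  40]
233 [ 50  50  51  49  50  49  47  54  95 103  98 101 106 107 102  93  90  88  97  88  63  48  45  43  42  40  40  40  39  41  40  39]
234 [ 50  50  49  49  50  44  53  72  85  98 105 107 113  98  86  89  89  78  67  56  47  43  41  40  41  40  40  40  40  40  39  40]
235 [ 48  50  50  48  48  57  75  94 102 105 106 115 103  86  87  88  81  60  51  47  44  42  40  38  38  38  39  42  38  40  40  41]
[array([[271.63282952, 212.89490134],
       [274.05631545, 200.11177528]]), array([[251.49986304, 223.44597262],
       [261.96139755, 214.71570868]])]
```

arm_command(
  moves=[-1,0,-0.0025,0,0,0,0,-1,0,-0.0045,0,0,0,0,-1,0,-0.0045,0,0,0,0,-1,0,-0.0045,0,0,0,0,-1,0,-0.0045,0,0,0,0],
)

```text
clock: 21.58
position: [0.5097, 0.1123, 0.0588]
tcp_rot: [2.406, 2.016, 0.004]
ft_force: [8.0, -3.5, 1.5]
gripper_width: 0.0227
grasp_force: 50.0
```

Run:
```python
from h import *
np.set_printoptions(linewidth=220)
o=bot.get_obs();p=np.array(o['position']);d=p-[.54723,.10558,.05875]
print(p,o['ft_force'],o['gripper_width'],'pull',-d@[np.cos(.177),-np.sin(.177),0])
# average 6 frames; jaw bar displacement check in scene: pointer patch
b=np.mean([bot.capture('scene').astype(float).mean(2) for _ in range(4)],0)
for r in range(214,232): print(r,b[r,240:264].astype(int))
```

```text
[0.50972805 0.11231615 0.05878485] [ 7.951931   -3.46607755  1.52188597] 0.022697903606588198 pull 0.03810211594471628
214 [107 107 107 100  86  77  93  93  61  45  50  50  51  51  51  51  51  51  51  51  51  51  51  52]
215 [107 107 108  86  47  39  69  97 108  81  52  49  50  51  51  51  51  52  51  52  51  52  51  51]
216 [110 111 109  88  54  41  67  98 110 106  84  59  50  50  51  51  52  52  51  52  51  51  51  45]
217 [ 87 101 108 105  85  87 101 106 108 108 101  69  49  51  52  51  51  51  52  51  50  49  43  74]
218 [ 64  87  99 106 106 106 108 107 111 100  90  67  49  51  51  51  51  51  51  51  50  58  86  91]
219 [ 59  62  83  93 106 111 108 113 101  87  92  70  49  50  50  50  51  50  50  46  48  85 108 105]
220 [ 85  70  59  70  89 102 105 100  90  68  86  77  50  48  48  47  48  49  44  71  80  83 101 108]
221 [ 91  88  77  57  66  88  93  84  67  89 112  89  54  64  87  95  74  48  91  88  90 102 106 107]
222 [ 87  91  89  77  61  63  71  62  88 114 119  88  59  94 116 118 116  86  83  97  91 100 108 100]
223 [ 72  87  91  90  86  71  51  60  94 110 115  86  70 106 120 119 122  99  93 106 104 112  99  88]
224 [ 53  67  85  91  91  87  87  87  91 101 108  85  67 103 123 126 119 102 103 109 108 101  89  88]
225 [ 49  51  62  76  88  90  94  92  89  92  76  55  50  83 112 119  97  69  84 100  97  90  89  90]
226 [50 49 49 53 73 87 95 93 84 64 47 43 40 50 65 70 59 48 55 81 90 90 85 65]
227 [ 50  49  49  48  53  67  89 105  80  48  40  88  87  50  42  50  49  46  42  74  91  99  78  51]
228 [50 49 50 50 49 51 63 68 54 54 68 86 99 78 45 40 43 43 40 75 83 69 56 48]
229 [ 50  50  50  49  50  49  49  48  56  72  94 102 106 104  99  71  45  42  42  53  56  52  48  44]
230 [ 50  50  49  50  49  49  47  49  84 103 106 107 108 109 101  76  49  41  42  40  47  48  50  49]
231 [ 50  50  49  49  49  43  55  88  82  79  99 107 103  95  90  70  47  40  44  49  47  44  44  44]
```

```bash
python3 -c "
from h import *
o=bot.get_obs();print(o['clock'],o['position'],o['grasp_force']);print(bot.close_job())"
```

```text
21.775 [0.50973462 0.11230904 0.05875961] 50.00007981900126
the job is handed in; nothing more can be done
None
```

The job is handed in: the small collar is on the thin pin and the large one on the thick pin, both checked in the pictures. The arm is holding the jaw out 38 mm, level with the rider to within about 1 mm by my own measurement.

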